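# Hold the gauge well open with its lever

## Task

With the fingertips, push the wooden chock out sideways from under the long lever, keeping it flat on the table without lifting it. Then press the pad at the long end of the lever all the way down so that its short end raises the heavy steel flap of the gauge well, and finish while still holding the lever down with the flap up. Do not touch the flap itself, and leave the nut, the wrench and the loose dial gauge where they are.

Things in the scene. Friction and masses are not known exactly. Their poses are not given: they have to be found in the camera images.
- well: Fixed grey steel gauge well with its lever. Origin on the table under the press pad at the lever's long end; x runs level along the lever towards the flap, z up. Lever pivot at x = 210, z = 40 mm. Well box x = 235 to 375, 140 wide, 56 mm high. Base plate x = 170 to 385, 170 wide, 6 mm thick; before x = 170 only bare table lies under the lever.
- lever (a joint): Lever angle, rad: 0 to 0.01 at rest (long end up), 0.28 fully pressed (end stop). Straight steel bar 24 wide, 12 mm thick, from x = 2 to 280 mm of the well, rising at 0.2 rad to the long end at rest. The flap's weight pushes it back up when let go; pressing the pad takes about 3 to 8 N.
- lever_pad (a point): Centre of the top of the 44 x 44 mm steel press pad at the long end of the lever. About 94 mm above the table at rest, about 35 mm with the lever fully down (it moves on a 210 mm arc about the pivot). Its axes tilt with the lever.
- flap (a joint): Flap angle, rad: 0 shut (flat), about 0.55 with the lever fully down. Steel flap 143 x 156 x 6 mm, about 0.8 kg, on top of the well box, hinged along its lever-side edge at x = 242, z = 60 mm of the well; the far edge rises. The lever's short end only pushes it up from below; it falls shut by its weight.
- chock: Loose wooden stop chock, 0.16 kg. Origin: underside centre of its 40 x 40 x 52 mm nose, on the table under the bar (bar's underside 55 to 65 mm up there) some 70 mm along from the pad; it stops the lever after 5 to 15 mm of pad travel. Its y axis runs along a tail 36 wide, 16 mm thick, y = 20 to 106 mm, out on the +y side of the lever; z up.
- chock_pull (a point): Point 45 mm above the table on the axis of the turned wooden pull standing on the chock's tail: at y = 85 of the chock, z = 16 to 70 mm, 22 to 30 mm thick. Over the tail, between nose and pull, is a clear gap of about 50 mm where closed fingertips fit.
- capnut: Bystander: copper cap nut, 32 wide, 30 mm high, loose. Origin underneath.
- dial: Bystander: loose brass dial gauge lying on its back, white enamel face, 72 mm across, 28 mm high, with a 22 mm stem. Origin underneath.
- wrench: Bystander: steel wrench lying loose, 160 mm long. Origin at its middle, underneath.

How it is judged (in metres and radians):
On the way, in this order (a step that is already met when the one before it is completed fails the run):
1. the chock's nose is out from under the lever bar, and the lever is still up ((y of chock in the frame of well above 0.034 m or y of chock in the frame of well below -0.034 m or x of chock in the frame of well below -0.045 m) and value of joint lever below 0.12 rad), for 0.1 s.
2. the lever is pressed down by the fingers and the flap is up (value of joint lever above 0.24 rad and value of joint flap above 0.38 rad and contact force between the fingers and lever above 0.5 N), for 0.2 s.
At the end, for the whole second after the job is handed in: The fingers hold the lever within 0.04 rad (about 8 mm at the pad) of its end stop with more than 0.5 N, the flap stands open more than 0.38 rad, and the chock rests flat on the table with its nose clear of the lever (all of step 2 and (y of chock in the frame of well above 0.03 m or y of chock in the frame of well below -0.03 m or x of chock in the frame of well below -0.04 m) and height (world z) of chock below 0.008 m and angle between chock's own z axis and vertical below 0.1 rad and linear speed of chock below 0.02 m/s); the arm keeps its last pose, push and grip.
It fails at once if the chock is lifted off the table or tipped over (height (world z) of chock above 0.015 m or angle between chock's own z axis and vertical above 0.4 rad).
It fails at once if the flap is touched by the robot (contact force between any of the fingers, the arm and flap above 0.5 N).
It fails at once if the cap nut, the dial gauge or the wrench is disturbed (moved 20 mm) (distance of any of capnut, dial, wrench from where it was at the start of the episode above 0.02 m).
It also fails if it takes over 42 s, if anything falls off the work surface, if the arm or the gripper's body presses on something with over 40 N, if the wrist force passes 120 N, or if a joint passes its speed limit or range.

## Robot

A 6-joint arm with a two-finger parallel gripper is mounted at the origin on the work surface. World frame = base frame: x ahead of the robot, y to its left, z up, the work surface at z = 0. Lengths are in mm, angles in rad, forces in N, time in s.
With the tool pointing down it reaches from about 400 to 925 mm from the base axis. Payload 12.5 kg.
Tool frame: the origin (TCP) lies at the very end of the fingers, on their centre line; the grasp point (between the pads) lies 19 mm behind it; z points along the fingers, y is the line along which they close (so a half turn about z gives the same grasp; the last joint's range is limited). The gripper opens to 95 mm and grips with 3 to 60 N. Pads are 20 mm wide; open, the fingers measure 119 mm over their backs; the gripper's body (75 mm by 180 mm) begins 59 mm behind the grasp point.
Start: joints at [-1.429, 0.491, 1.559, -0, 1.092, -0.106], TCP at [153.317, -605.921, 214.661] pointing down, gripper open.
Joint ranges: [-3.1, 3.1], [-0.84, 2.19], [0.05, 2.79], [-1.13, 4.28], [0.06, 2.93], [-2.69, 2.69]. Speed limits (rad/s): [2.22, 2.22, 2.79, 3.14, 3.14, 3.14].

## Interface

Orientations are given as a unit quaternion [w, x, y, z].
In Python, from cell import manip gives the robot as it stands.
- The arm moves only by the tool play_rows, never from a script. Its argument "rows" is text: rows parted by semicolons, each of 5 numbers parted by spaces: the shift along the world's x, y, z in units of 25 mm (1.0 is 25 mm), then the turn about the world's z in units of 5 degrees (1.0 is 5 degrees), then the finger opening in mm, from 0 to 95.1. A call has 1 to 12 rows; each row is the pose to reach, as a shift and turn from the pose commanded when the call began; what a row does not reach only later rows make up. A row lasts 1/10 s, in which the tool goes at most 50 mm and 8.59 degrees, less where a joint would pass 70% of its speed; a pose out of reach is approached as far as the arm can. A call with a gripper value outside its range is refused whole. The fingers move at their own pace and stop on an object; the grip force is fixed at half the most. Time passes only in rows, so rows that repeat a pose let the fingers close. It gives the time, the measured TCP pose, the force, the opening and the grip force at its end, in the units of the state.
- manip.state(): the state, without advancing time (a new reading comes with each control period).
- manip.get_image(name): name is "side" or "top"; returns the picture (480x640x3 uint8, red, green, blue); there is no depth.
- manip.camera_model(name): a dict with "fx", "fy", "cx", "cy" (pixels), "k1" (the pictures are not rectified: a ray, as slopes to the right and down, at radius r is drawn at 1 + k1 r^2 times it, then the intrinsics apply), "xyz" and "attitude" of the camera in the world. Camera axes: x right, y up, looking along -z (the intrinsics and any distortion apply to the point x, -y, -z); pixel columns grow to the right and rows downward; lengths in mm; the calibration is good to about 2 mm. A picture is of the moment at which its call begins. camera_model takes no time and is no camera call.
- manip.close_job(): hands the job in; it is judged then, once.
Trained networks look in the newest picture that a camera, given by its name, has taken for a name from the list of things; names that differ only in an ending like _2 or _b are one class to them, and where a whole thing is asked for, a point or a joint stands for the part that bears it (a point fixed in the world has none). Each returns a list of dicts, best first, with "confidence" (0 to 1); they miss things now and then, are a little off and sometimes report something else, mostly with a low value. They report only what shows in the picture. A call takes as long as a camera call.
- manip.outline_of(camera, query): "region" (480x640 bool, what is visible of it) and "extent" ([left, top, right, bottom] as shares, 0 to 1, of the picture: columns of its width, rows of its height, round what is visible of it).
- manip.landmark_of(camera, query): "point" ([column, row] as shares, 0 to 1, of the picture: columns of its width, rows of its height: a listed point, or the origin of a listed thing).
The state is a dict: "clock": time; "q": joint angles; "joint_vel": joint speeds; "tau": joint torques, N m; "position": TCP position; "tool_rot": TCP orientation; "wrist_force": force on the tool from outside, world axes, zero at the start; "ft_torque": the same for the moment, N m; "width": opening from 0.0 (shut) to 1.0 (fully open); "grip_force": force on a finger pad.
Only numpy, scipy, OpenCV 4.12 (cv2) and the standard library are available. Lean on these libraries where they do the work, as an engineer would, in place of code of your own. Each camera call takes 0.05 s, during which the arm holds its last target. There are 200 camera calls.

## Working session

There is one attempt and no reset: what is moved stays moved. The work goes in short steps, Python scripts to look and compute and a tool call to move; the robot and the scene stay as the last step left them, time stands still between calls to the robot, and variables do not carry over. Pictures are saved under pics/ and viewed, at most 10 in all, crops included, and the job is handed in when it is done.

Besides the shell and the picture viewer there is one more tool, called after "Emit:" in YAML: its name, and indented under it one key for each argument. play_rows: Moves the arm, as the interface text tells. Its arguments: {"type":"object","properties":{"rows":{"type":"string"}},"required":["rows"]}

```bash
mkdir -p pics; cat > h.py <<'E'
import numpy as np, cv2
from cell import manip
from scipy.spatial.transform import Rotation as R
def cam(n):
    m=manip.camera_model(n); a=m["attitude"]
    return m,np.array(m["xyz"],float),R.from_quat([a[1],a[2],a[3],a[0]]).as_matrix()
def ray(n,uv):
    m,c,Rm=cam(n)
    d=np.array([(uv[0]-m["cx"])/m["fx"],(uv[1]-m["cy"])/m["fy"]]); s=d.copy()
    for _ in range(30): s=d/(1+m["k1"]*(s@s))
    v=Rm@np.array([s[0],-s[1],-1]); return c,v/np.linalg.norm(v)
def onz(n,uv,z):
    c,v=ray(n,uv); return c+v*(z-c[2])/v[2]
def tri(a,b):
    A=np.zeros((3,3));q=np.zeros(3);rs=[ray("side",a),ray("top",b)]
    for c,v in rs:
        P=np.eye(3)-np.outer(v,v);A+=P;q+=P@c
    p=np.linalg.solve(A,q)
    return p,[np.linalg.norm((np.eye(3)-np.outer(v,v))@(p-c)) for c,v in rs]
E
python3 - <<'E'
from h import *
for n in("side","top"):
    im=manip.get_image(n); cv2.imwrite(f"pics/{n}0.png",im[:,:,::-1]); print(manip.camera_model(n))
L={}
for q in("lever_pad","chock","chock_pull","well","capnut","dial","wrench"):
    for n in("side","top"):
        r=manip.landmark_of(n,q)
        for d in r[:2]: print(q,n,np.round(np.array(d["point"])*[640,480],1),round(d["confidence"],2))
        if r: L[q,n]=np.array(r[0]["point"])*[640,480]
    if (q,"side") in L and (q,"top") in L:
        p,e=tri(L[q,"side"],L[q,"top"]); print(q,p.round(1),np.round(e,1))
print(manip.state())
E
```

```text
{'fx': 499.8664986045601, 'fy': 499.8664986045601, 'cx': 319.7997686772801, 'cy': 244.62548078497346, 'k1': -0.059633547972062856, 'xyz': array([ 393.5913389 , -606.09768206,  665.60757396]), 'attitude': array([ 0.89180464,  0.4145181 , -0.08508092, -0.16006396])}
{'fx': 448.2525678859985, 'fy': 448.2525678859985, 'cx': 317.5096859003983, 'cy': 239.74638652361529, 'k1': -0.0770074247584448, 'xyz': array([532.50363391,  12.0767044 , 842.14046274]), 'attitude': array([ 0.71220682,  0.0545331 , -0.0479613 , -0.6982029 ])}
lever_pad side [224.3 282.8] 0.66
lever_pad top [330.2 344.7] 0.92
lever_pad [467.3  -4.1  87.8] [0.7 0.7]
chock side [266.6 320. ] 0.64
chock top [346.7 306.2] 0.66
chock [528.7 -34.7   5.8] [2.9 2.9]
chock_pull side [262.2 270.9] 0.78
chock_pull top [297.9 298.8] 0.69
chock_pull [543.8  53.2  40.2] [0.9 0.9]
well top [328.5 343.2] 0.87
well top [396.1 313. ] 0.23
capnut side [279.2 365. ] 0.9
capnut top [396.8 309.5] 0.77
capnut [ 523.2 -128.4   -1. ] [4. 4.]
dial side [351.2 243.9] 0.72
dial top [275.6 191.4] 0.69
dial [746.2 103.2   8.8] [0.1 0.1]
wrench side [252.3 403.7] 0.72
wrench side [262.8 272.8] 0.62
wrench top [426.4 350.7] 0.92
wrench [ 456.1 -183.9    3.6] [3.4 3.4]
{'clock': 0.8, 'q': array([-1.42861034e+00,  4.90869369e-01,  1.55892236e+00,  2.18914133e-05,
        1.09172310e+00, -1.05633361e-01]), 'joint_vel': array([-0.00151003,  0.00044867, -0.00154216, -0.00098829, -0.00033465,
       -0.00049502]), 'tau': array([ 1.41356399e-03, -6.12410259e+01, -2.58424687e+01,  6.94173365e-02,
        4.45258047e-02, -3.24618873e-05]), 'position': array([ 153.31354497, -605.90433825,  214.67226877]), 'tool_rot': array([3.87301019e-05, 9.92333636e-01, 1.23587833e-01, 1.04232075e-05]), 'wrist_force': array([-0.43523902,  0.32724848, -0.04930746]), 'ft_torque': array([-0.01687215,  0.05957386,  0.00356065]), 'grip_force': 0.0, 'width': 0.9932342707861431}
```

View pics/side0.png

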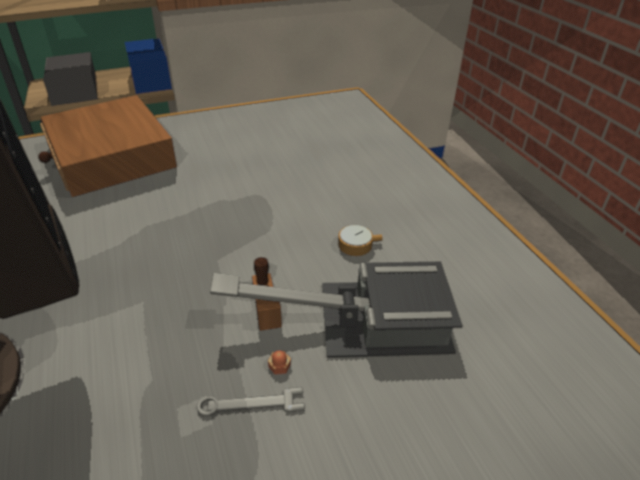

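View pics/top0.png

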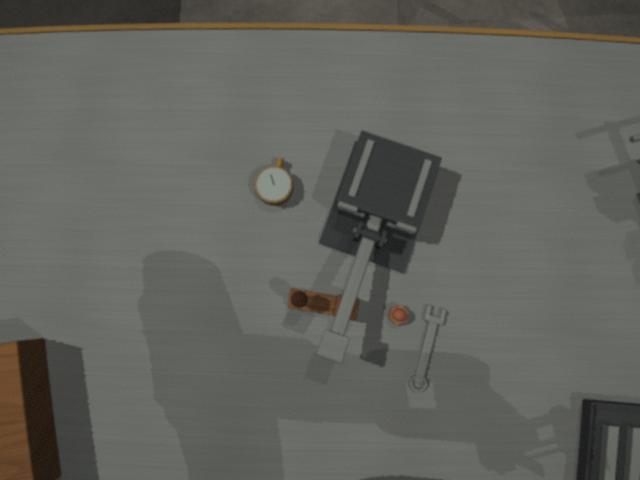

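The side view shows the pad at (224,283), the pull at (262,268), the nose at (267,315), and the nut at (280,362). The top view shows the pad at (333,345), the nose near (347,305), the pull at (299,298), and the nut at (399,315). The nut is on the nose side, so the chock has to go out on the pull side (+y). Next I'll work out the well frame.

```bash
python3 - <<'E'
from h import *
A=onz("top",(363,132),63);B=onz("top",(441,157),63);print("flap far edge",A,B,np.linalg.norm(A-B))
d=(B-A);d/=np.linalg.norm(d);print("xdir from flap",np.degrees(np.arctan2(-d[0],d[1]))%180)  # rough
for q in("lever","flap","chock","chock_pull"):
    for n in("top","side"):
        r=manip.outline_of(n,q)
        if not r: print(q,n,"none");continue
        m=r[0]["region"].astype(np.uint8);c=max(cv2.findContours(m,0,2)[0],key=cv2.contourArea)
        print(q,n,round(r[0]["confidence"],2),m.sum(),cv2.minAreaRect(c),(np.array(r[0]["extent"])*[640,480,640,480]).round())
pad=onz("top",(331.5,345),90);print("pad",pad)
pv=onz("top",(370,237),52);print("pivot",pv,"len",np.linalg.norm((pv-pad)[:2]),"ang",np.degrees(np.arctan2(*(pv-pad)[[1,0]])))
print("pulltop",onz("top",(299,298),68),"tail end",onz("top",(289,298),8),"nose far",onz("top",(359,307),30))
for a,b in(((262,262),(299,297)),):print(tri(a,b))
E
```

```text
flap far edge [847.01175816 -58.62403765  63.        ] [ 802.54512731 -200.79224032   63.        ] 148.95999164006247
xdir from flap 162.63163250584043
lever top 0.81 2632 ((351.7581787109375, 287.2657165527344), (27.30257797241211, 152.52304077148438), 17.52556800842285) [318. 216. 381. 364.]
lever side 0.74 2429 ((289.9615783691406, 293.3077087402344), (159.5086669921875, 22.946426391601562), 7.125016689300537) [209. 274. 373. 313.]
flap top 0.68 6700 ((388.4532775878906, 181.46969604492188), (87.32432556152344, 80.32433319091797), 18.924644470214844) [335. 130. 443. 231.]
flap side 0.69 5795 ((410.3774108886719, 295.18975830078125), (69.10076904296875, 99.04320526123047), 87.87889862060547) [359. 258. 463. 329.]
chock top 0.8 1150 ((314.21697998046875, 301.53375244140625), (53.20458984375, 21.145692825317383), 8.841814994812012) [287. 286. 361. 324.]
chock side 0.87 1236 ((268.1352844238281, 314.2587890625), (32.28922653198242, 25.233152389526367), 85.60128784179688) [250. 257. 280. 331.]
chock_pull top 0.58 1212 ((313.81365966796875, 302.1265869140625), (52.4580078125, 21.82639503479004), 8.841814994812012) [287. 290. 359. 319.]
chock_pull side 0.85 1156 ((268.2308044433594, 312.84613037109375), (30.76061248779297, 24.558874130249023), 82.87498474121094) [251. 258. 284. 332.]
pad [467.703601    -6.38857902  90.        ]
pivot [654.62345966 -72.8678156   52.        ] len 198.389824485506 ang -19.578253134878477
pulltop [543.92514608  50.14335002  68.        ] tail end [544.41523435  71.59706101   8.        ] nose far [530.55726973 -56.0817765   30.        ]
(array([545.34855232,  50.45559664,  64.13475069]), [np.float64(0.356905571208971), np.float64(0.3569055712090265)])
```

```bash
python3 - <<'E'
import cv2
a=cv2.imread("pics/top0.png")[220:370,250:450];cv2.imwrite("pics/c1.png",cv2.resize(a,None,fx=4,fy=4,interpolation=2))
E
```

```text
(no output)
```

View pics/c1.png

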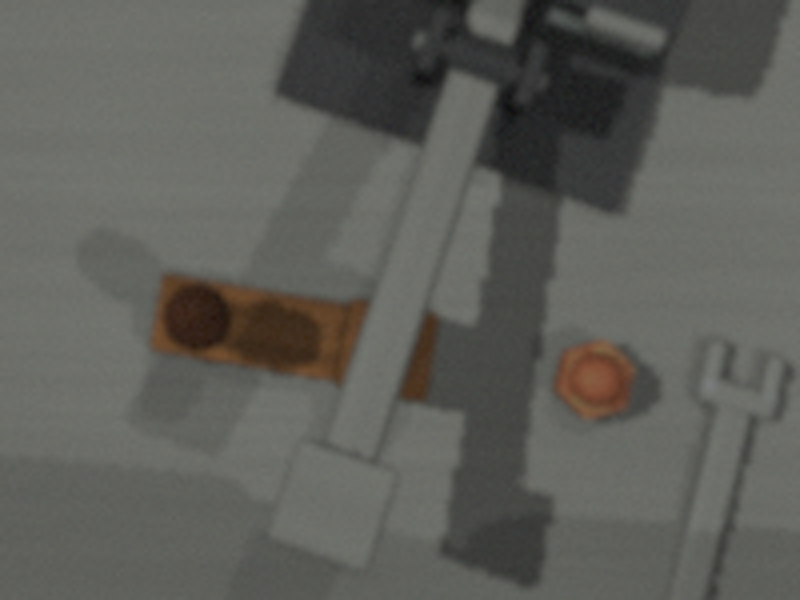

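The chock sits at about (531,-33), with its y axis at about 80.6°. The lever's x axis is at about -18.5°, which puts the nose at about (69,-7) in the well frame, matching the text. The gap centre is at about (538,11). I'll move above it with the fingers closed and turned -23.5°.

Emit:
play_rows:
  rows: "7.7 12.3 0 -2 0;7.7 12.3 0 -2 0;7.7 12.3 0 -2 0;7.7 12.3 0 -2 0;7.7 12.3 0 -2 0;7.7 12.3 0 -2 0;7.7 12.3 0 -2 0;7.7 12.3 0 -2 0;15.4 24.7 0 -4.7 0;15.4 24.7 0 -4.7 0;15.4 24.7 0 -4.7 0;15.4 24.7 0 -4.7 0"

```text
clock: 2.4
position: [448.5, -133.6, 214.9]
tool_rot: [0.0, 0.997, -0.082, 0.0]
wrist_force: [0.2, -1.6, -0.6]
width: 0.047
grip_force: 0.0
```

```bash
python3 -c "
from h import *
p=manip.state();print(p['position'],p['tool_rot'],((np.array([538,11,150])-p['position'])/25).round(2))"
```

```text
[ 448.47551757 -133.57958666  214.91546939] [ 2.33646906e-04  9.96669912e-01 -8.15409360e-02  3.29449373e-04] [ 3.58  5.78 -2.6 ]
```

Emit:
play_rows:
  rows: "3.5 5.7 0 0 0;3.5 5.7 0 0 0;3.5 5.7 0 0 0;3.5 5.7 0 0 0;3.5 5.7 -2 0 0;3.5 5.7 -2.6 0 0;3.5 5.7 -2.6 0 0;3.5 5.7 -2.6 0 0"

```text
clock: 3.2
position: [535.5, 7.0, 150.2]
tool_rot: [0.0, 0.997, -0.081, 0.0]
wrist_force: [0.7, 0.4, 0.1]
width: 0.004
grip_force: 0.0
```

```bash
python3 - <<'E'
from h import *
p=manip.state();print(p['position'],p['tool_rot'],p['wrist_force'])
for n in("side","top"):
    im=manip.get_image(n)
    if n=="side": cv2.imwrite("pics/s2.png",cv2.resize(im[190:370,160:400,::-1],None,fx=3,fy=3))
    r=manip.landmark_of(n,"chock_pull");print(n,[(np.array(d["point"])*[640,480],d["confidence"]) for d in r])
E
```

```text
[535.45356816   6.9645041  150.19994001] [ 1.01579048e-04  9.96680463e-01 -8.14126776e-02  1.44528844e-04] [0.67224839 0.4163675  0.06601539]
side [(array([262.72, 268.8 ]), 0.76)]
top []
```

View pics/s2.png

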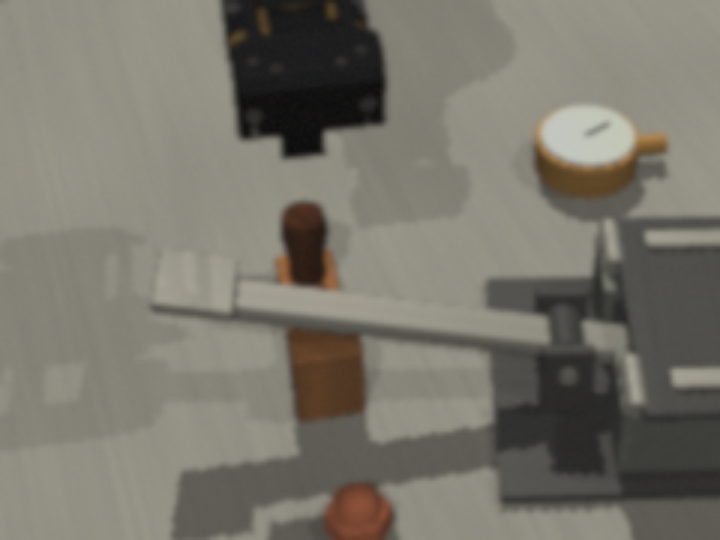

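The fingertip is at crop (303,152), right above the gap behind the bar. The chock hasn't moved. Descending now.

Emit:
play_rows:
  rows: "0.14 0.24 0 0 0;0.14 0.24 -1 0 0;0.14 0.24 -2 0 0;0.14 0.24 -3 0 0;0.14 0.24 -3.6 0 0;0.14 0.24 -4.2 0 0;0.14 0.24 -4.7 0 0;0.14 0.24 -4.7 0 0;0.14 0.24 -4.7 0 0"

```text
clock: 4.3
position: [538.9, 13.8, 32.5]
tool_rot: [0.0, 0.997, -0.081, 0.0]
wrist_force: [1.4, -0.1, -0.1]
width: 0.005
grip_force: 0.0
```

Emit:
play_rows:
  rows: "0.04 0.25 0 0 0;0.08 0.5 0 0 0;0.12 0.75 0 0 0;0.16 1 0 0 0;0.2 1.25 0 0 0;0.24 1.5 0 0 0;0.28 1.75 0 0 0;0.32 2 0 0 0;0.37 2.25 0 0 0;0.41 2.5 0 0 0;0.45 2.75 0 0 0;0.47 2.9 0 0 0"

```text
clock: 5.5
position: [550.4, 86.8, 32.1]
tool_rot: [0.0, 0.997, -0.081, -0.0]
wrist_force: [-1.1, -4.3, 3.6]
width: 0.003
grip_force: 2.0
```

```bash
python3 - <<'E'
from h import *
p=manip.state();print(p['position'],p['wrist_force'])
L={}
for n in("side","top"):
    im=manip.get_image(n)
    if n=="side": cv2.imwrite("pics/s3.png",cv2.resize(im[190:370,160:400,::-1],None,fx=3,fy=3))
    for q in("chock_pull","chock","lever_pad"):
        r=manip.landmark_of(n,q);print(n,q,[((np.array(d["point"])*[640,480]).round(1),round(d["confidence"],2)) for d in r[:2]])
        if r: L[q,n]=np.array(r[0]["point"])*[640,480]
for q,z in(("chock_pull",45),("chock",0)): 
    if (q,"side") in L: print(q,onz("side",L[q,"side"],z))
E
```

```text
[550.4209209   86.79144753  32.0943624 ] [-1.08239755 -4.26458479  3.58729209]
side chock_pull [(array([259. , 251.6]), 0.64)]
side chock [(array([264.8, 298.2]), 0.96)]
side lever_pad []
top chock_pull []
top chock [(array([275.6, 192.9]), 0.41), (array([397.3, 313.9]), 0.23)]
top lever_pad [(array([331.7, 345. ]), 0.95)]
chock_pull [552.51986726 101.73512379  45.        ]
chock [538.87024224  23.01453408   0.        ]
```

View pics/s3.png

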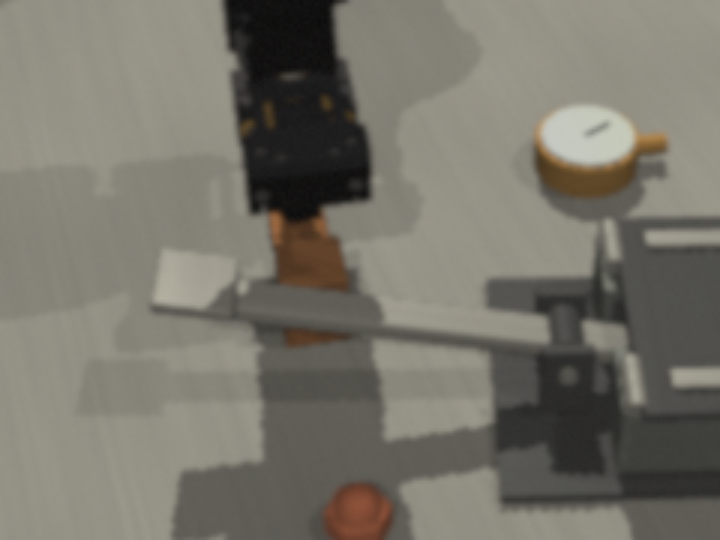

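The nose shows beyond the bar at about (539,23), about 49 mm to the side in the well frame. I'll push 15 mm further for margin, back off 8 mm and lift.

Emit:
play_rows:
  rows: "0.04 0.25 0 0 0;0.08 0.5 0 0 0;0.1 0.6 0 0 0;0.1 0.6 0 0 0;0.07 0.4 0 0 0;0.04 0.22 0 0 0;0.04 0.22 0 0 0;0.04 0.22 1 0 0;0.04 0.22 3 0 0;0.04 0.22 5 0 0;0.04 0.22 5 0 0;0.04 0.22 5 0 0"

```text
clock: 7.1
position: [551.6, 91.5, 158.2]
tool_rot: [-0.0, 0.997, -0.081, 0.001]
wrist_force: [-0.6, 0.4, -0.7]
width: 0.008
grip_force: 0.0
```

```bash
python3 - <<'E'
from h import *
p=manip.state();print(p['position'],p['wrist_force'],((np.array([467.5,-5.5,115])-p['position'])/25).round(2))
L={}
for n in("side","top"):
    im=manip.get_image(n)
    for q in("chock_pull","chock","lever_pad"):
        r=manip.landmark_of(n,q)
        if r: L[q,n]=np.array(r[0]["point"])*[640,480]
        if r: print(q,n,round(r[0]["confidence"],2),onz(n,L[q,n],dict(chock_pull=45,chock=0,lever_pad=92)[q]).round(1))
E
```

```text
[551.57076169  91.47724398 158.1929403 ] [-0.6350698   0.43912605 -0.72103618] [-3.36 -3.88 -1.73]
chock_pull side 0.74 [551.4 130.9  45. ]
chock side 0.66 [536.3  44.7   0. ]
lever_pad side 0.91 [465.3 -11.   92. ]
lever_pad top 0.82 [468.9  -7.6  92. ]
```

The chock is about 69 mm clear of the lever. Moving over the pad now.

Emit:
play_rows:
  rows: "-1.7 -2 0 0 0;-3.36 -3.9 0 0 0;-3.36 -3.9 0 0 0;-3.36 -3.9 0 0 0;-3.36 -3.9 -0.8 0 0;-3.36 -3.9 -1.6 0 0;-3.36 -3.9 -1.6 0 0;-3.36 -3.9 -1.6 0 0"

```text
clock: 8.3
position: [467.7, -5.6, 117.2]
tool_rot: [-0.0, 0.997, -0.081, -0.0]
wrist_force: [-0.6, 0.8, -0.4]
width: 0.005
grip_force: 0.0
```

Emit:
play_rows:
  rows: "0 0 -0.3 0 0;0 0 -0.6 0 0;0 0 -0.9 0 0;0 0 -1.2 0 0;0 0 -1.5 0 0;0 0 -1.8 0 0;0 0 -2.1 0 0;0 0 -2.4 0 0;0 0 -2.6 0 0;0 0 -2.8 0 0;0 0 -2.8 0 0"

```text
clock: 9.4
position: [466.6, -5.7, 46.5]
tool_rot: [-0.0, 0.997, -0.081, -0.001]
wrist_force: [-3.0, 0.9, 4.2]
width: 0.003
grip_force: 1.9
```

Emit:
play_rows:
  rows: "0 0 -0.15 0 0;0 0 -0.3 0 0;0 0 -0.4 0 0;0 0 -0.5 0 0;0 0 -0.5 0 0"

```text
clock: 9.9
position: [467.1, -5.8, 35.8]
tool_rot: [0.0, 0.997, -0.081, 0.0]
wrist_force: [-10.1, 1.5, 27.3]
width: 0.005
grip_force: 14.1
```

```bash
python3 - <<'E'
from h import *
p=manip.state();print(p['position'],p['wrist_force'])
im=manip.get_image("side");cv2.imwrite("pics/s4.png",cv2.resize(im[150:370,160:480,::-1],None,fx=2.4,fy=2.4))
E
```

```text
[467.0948338   -5.78154008  35.79058768] [-10.06408192   1.4769692   27.28197264]
```

View pics/s4.png

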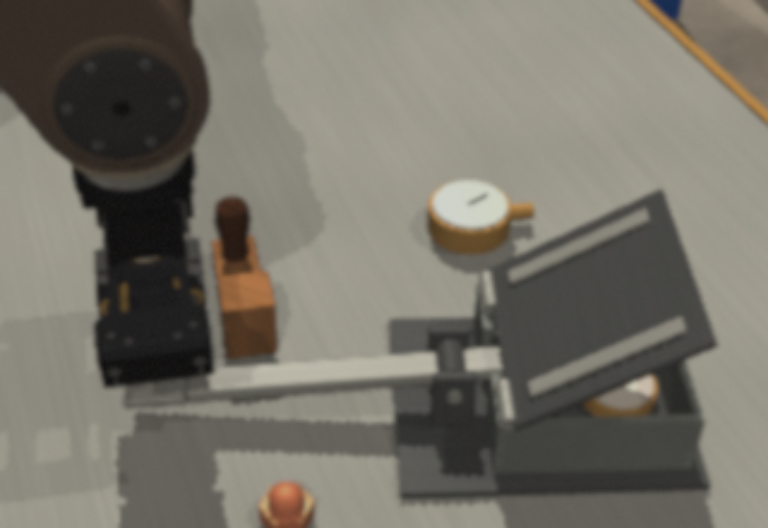

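The lever is fully down: the wrist force jumped to 27 N at z = 36. The flap is open, and the chock stands flat and clear at crop (245,305). I'll hold briefly, then hand in.

Emit:
play_rows:
  rows: "0 0 0 0 0;0 0 0 0 0;0 0 0 0 0;0 0 0 0 0;0 0 0 0 0"

```text
clock: 10.45
position: [467.1, -5.8, 35.8]
tool_rot: [0.0, 0.997, -0.081, 0.0]
wrist_force: [-9.8, 1.3, 26.9]
width: 0.004
grip_force: 13.6
```

```bash
python3 -c "
from h import *
p=manip.state();print(p['position'],p['wrist_force']);print(manip.close_job())"
```

```text
[467.0673063   -5.78713409  35.80862751] [-9.804828    1.28498762 26.92572175]
the job is handed in; nothing more can be done
None
```

I pushed the chock about 69 mm clear of the lever, flat on the table, and handed the job in at about 10.5 s with the lever held at its end stop (about 27 N) and the flap up; no verdict was returned.

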